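Lay a vented supply unit on its side in its dock

ROBOT

A 6-joint arm with a two-finger parallel gripper is mounted at the origin on the work surface. World frame = base frame: x ahead of the robot, y to its left, z up, the work surface at z = 0. Lengths are in m, angles in rad, forces in N, time in s.
With the tool pointing down it reaches from about 0.425 to 0.95 m from the base axis. Payload 3.5 kg.
Tool frame: the origin (TCP) lies between the finger pads; the fingertips stand 14 mm ahead of it and the grasp point (between the pads) lies 5 mm behind it (ctrl.tip_extent is the distance from the TCP to the fingertips, in m); x points along the fingers, z is the direction in which the jaws open and shut, and the axes are right-handed (so a half turn about x gives the same grasp; the last joint's range is limited). The gripper opens to 85 mm and grips with 20 to 120 N. Pads are 22 mm wide; open, the fingers measure 114 mm over their backs; the gripper's body (76 mm by 85 mm) begins 54 mm behind the grasp point. The pads swing forward as they close: fully open they stand 13 mm farther back than shut.
Start: joints at [-1.434, 0.286, 1.577, -0, 1.279, -0.15], TCP at [0.191, -0.647, 0.209] pointing down, gripper open.
Joint ranges: [-2.77, 2.77], [-0.9, 2.22], [0.21, 2.48], [-1.53, 4.67], [0.24, 2.81], [-2.84, 2.84]. Speed limits (rad/s): [2.79, 2.79, 3.14, 3.14, 3.14, 3.14].

INTERFACE

Orientations are given as a unit quaternion [x, y, z, w].
In Python, from plant import ctrl gives the robot as it stands.
- The arm moves only by the tool move_arm, never from a script. Its argument "commands" is one flat list of numbers, 4 for each row, row after row: the shift along the tool's x, y, z in units of 25 mm (1.0 is 25 mm), then the turn about the tool's x in units of 5 degrees (1.0 is 5 degrees). A call has 1 to 20 rows; each row shifts and turns the commanded pose from where the row before left it, along the tool's axes as they then stand; what a row does not reach is not made up. A row lasts 1/8 s, in which the tool goes at most 62.5 mm and 10.7 degrees, less where a joint would pass 70% of its speed; a pose out of reach is approached as far as the arm can. A call is refused whole if a number of a shift passes 1 or a number of a turn 1, either way. A call with a gripper value outside its range is refused whole. "jaw" is the finger opening in mm, from 0 to 85.4, set as the call begins (left out, the last holds). The fingers move at their own pace and stop on an object; "force" is the grip in N (left out, the last holds). Time passes only in rows, so rows that do not move let the fingers close. It gives the time, the measured TCP pose, the force and the opening at its end, in the units of the state.
- ctrl.get_state(): the state, without advancing time (a new reading comes with each control period).
- ctrl.read_camera(name): name is "side" or "top" or "wrist"; returns the picture (480x640x3 uint8, red, green, blue); there is no depth.
- ctrl.get_calibration(name): a dict with "camera_matrix" (3x3 intrinsics, pixels), "camera_from_world" (4x4, takes a point from world to camera coordinates); the wrist camera has in their place "mount" (4x4, takes a point from camera to tool coordinates, whose origin is the TCP and whose axes are the tool frame's). Camera axes: x right, y down, z forward; pixel columns grow to the right and rows downward; lengths in m; the calibration is good to about 2 mm. A picture is of the moment at which its call begins: read the wrist's pose just before it. get_calibration takes no time and is no camera call.
- ctrl.sign_off(): hands the job in, once; it reports no verdict.
The state is a dict: "time": time; "qpos": joint angles; "dq": joint speeds; "joint_efforts": joint torques, N m; "eef_pos": TCP position; "tcp_rot": TCP orientation; "contact_force": force on the tool from outside, world axes, zero at the start; "wrist_torque": the same for the moment, N m; "opening": opening from 0.0 (shut) to 1.0 (fully open).
Only numpy, scipy, OpenCV 4.12 (cv2) and the standard library are available. Lean on these libraries where they do the work, as an engineer would, in place of code of your own. Each camera call takes 0.05 s, during which the arm holds its last target.

TASK

Slide the upright white supply unit along the table until its foot is flush against the step of the black docking plate, then tip it over the step by pushing high on its vented face so that it lies on the plate with the vents up. Push it along the plate flat against the blue fence and press it there with about 12 N for a second to seat its contacts, then let go. Never push on the unit with more than 25 N, and leave the other things on the table where they are.

Things in the scene. Friction and masses are not known exactly. Their poses are not given: they have to be found in the camera images.
- dock: Fixed black rubber docking plate, 200 (x) x 170 (y) x 10 mm (z), with two yellow lane lines. Origin on the table at the middle of its entry step (the yellow-faced 10 mm high edge); its x axis runs along the plate from the step to the fence, its z axis is up. The step is the plane x = 0, the plate's top is z = 10 mm.
- fence: Fixed blue fence across the far end of the plate. Same origin and axes as dock: its flat contact face is the plane x = 178 mm, 170 mm wide, its top 62 mm above the table.
- unit: White metal supply unit, loose box 96 (x) x 120 (y) x 150 mm (z), 0.65 to 0.95 kg, too wide to grasp. Origin: centre of its underside while it stands. x points from the vented face (black slots, x = -48 mm) to the plain face (x = +48 mm), which starts facing the step, 17 to 40 mm from it, up to 0.15 rad off square and 8 mm off the plate's middle line. z runs from foot to head.
- unit_center (a point): Centre of the unit, half-way up (75 mm above its underside); axes as the unit's. Pushed at its vented face below about 50 mm above the table the standing unit slides; pushed near its top it tips, turning about the step's edge (2 to 5 N). Its vented face rises as it turns: follow it up and over, as a level push drags on it and jams it. Past about 0.6 rad it falls onto the plate by itself.
- unit_foot (a point): Middle of the unit's lower edge on the plain (+x) side: (48, 0, 0) mm in the unit's frame. It is this edge that meets the step.
- unit_head (a point): Centre of the unit's head end (brass contact strip): (0, 0, 150) mm in the unit's frame; this end goes against the fence. When the unit lies, its top is 106 mm above the table and its foot end, 150 mm from the head, faces away from the fence and is where to push.
- oil: Bystander: amber glass bottle, 28 mm diameter, 65 mm tall, upright. Origin at the centre of its underside.
- slidebox: Bystander: blue slide box, 85 x 32 x 30 mm. Origin at the centre of its underside.
- mug: Bystander: blue mug, 80 mm diameter, 90 mm tall. Origin at the centre of its underside.
- driver: Bystander: screwdriver, 170 mm long, lying down. Origin at the centre of its underside as it lies.
- mouse: Bystander: black computer mouse, 100 x 60 x 18 mm. Origin at the centre of its underside.
- jar: Bystander: jar with a green cap, 60 mm diameter, 75 mm tall. Origin at the centre of its underside.
Mind the look-alikes: they are no part of the job. Leave any purple look-alike of the unit alone.

How it is judged:
On the way, in this order (a step that is already met when the one before it is completed fails the run):
1. the unit stands upright with its foot flush against the step (within 4 mm, square within 0.08 rad) (x of unit_foot in the frame of dock between -0.004 and 0.004 m and angle between unit's own z axis and vertical below 0.06 rad and angle between the x axis of unit and the x axis of dock, either way round below 0.08 rad and y of unit_foot in the frame of dock between -0.03 and 0.03 m), for 0.2 s.
2. the unit lies on its side flat on the plate, vents up (angle between unit's own x axis and vertical above 3.06 rad and z of unit_center in the frame of dock between 0.052 and 0.064 m), for 0.2 s.
3. the lying unit is pressed against the fence so that more than 2 N reach the fence (friction under the unit takes up to 7 N of the push) (all of step 2 and contact force between unit and fence above 2 N), for 0.4 s.
At the end, for the whole second after the job is handed in: The unit lies still and flat on the plate (within 0.08 rad), vents up, its head within 3.5 mm of the fence, square to it within 0.05 rad and within 30 mm of the plate's middle line; the robot has let go (all of step 2 and linear speed of unit below 0.02 m/s and angular speed of unit below 0.1 rad/s and x of unit_head in the frame of dock between 0.1745 and 0.182 m and y of unit_center in the frame of dock between -0.03 and 0.03 m and angle between the z axis of unit and the x axis of dock, either way round below 0.05 rad); the robot touches nothing.
It fails at once if the robot pushes on the unit with more than 25 N (contact force between any of the fingers, the arm and unit above 25 N).
It fails at once if a bystander is moved by more than 20 mm (distance of any of oil, slidebox, mug, driver, mouse, jar from where it was at the start of the episode above 0.02 m).
It also fails if it takes over 72 s, if anything falls off the work surface, if the arm or the gripper's body presses on something with over 40 N, if the wrist force passes 120 N, or if a joint passes its speed limit or range.

## Working session

There is one attempt and no reset: what is moved stays moved. The work goes in short steps, Python scripts to look and compute and a tool call to move; the robot and the scene stay as the last step left them, time stands still between calls to the robot, and variables do not carry over. Pictures are saved under pics/ and viewed, and the job is handed in when it is done.

Besides the shell and the picture viewer there is one more tool, called after "Call:" by a JSON object that holds its "name" and its "arguments", one argument or row to a line. move_arm: Moves the arm, as the interface text tells. Its arguments: {"type":"object","properties":{"commands":{"type":"array"},"jaw":{"type":"number"},"force":{"type":"number"}},"required":["commands"]}

```bash
ls; mkdir -p pics
python3 - <<'E'
from plant import ctrl
import cv2,numpy as np
np.set_printoptions(precision=4,suppress=True)
s=ctrl.get_state()
for k in s: print(k,s[k])
print(ctrl.tip_extent)
for n in ["side","top"]:
    im=ctrl.read_camera(n); cv2.imwrite(f"pics/{n}0.png",im[:,:,::-1])
    c=ctrl.get_calibration(n); print(n,c)
print(ctrl.get_calibration("wrist"))
E
```

```text
pics
time 0.0
qpos [-1.434   0.2872  1.5782  0.      1.2786 -0.15  ]
dq [ 0.      0.     -0.0013 -0.0004 -0.0015 -0.0005]
joint_efforts [ -0.0022 -40.5985 -29.2625  -0.0003   0.0059   0.    ]
eef_pos [ 0.1909 -0.6467  0.2073]
tcp_rot [ 0.424   0.5669 -0.4228  0.5657]
contact_force [ 0.0874 -0.4249  0.4196]
wrist_torque [ 0.0317 -0.0103 -0.0416]
opening 0.9983698234278747
0.014
side {'camera_matrix': array([[445.0299,   0.    , 321.1265],
       [  0.    , 445.0299, 238.3389],
       [  0.    ,   0.    ,   1.    ]]), 'camera_from_world': array([[-0.9156, -0.4021, -0.0073,  0.4201],
       [-0.3041,  0.7041, -0.6417,  0.2321],
       [ 0.2632, -0.5852, -0.7669,  0.9122],
       [ 0.    ,  0.    ,  0.    ,  1.    ]])}
top {'camera_matrix': array([[541.2814,   0.    , 310.1498],
       [  0.    , 541.2814, 232.3771],
       [  0.    ,   0.    ,   1.    ]]), 'camera_from_world': array([[ 0.0096, -0.9997,  0.021 , -0.0516],
       [-0.991 , -0.0123, -0.1334,  0.4559],
       [ 0.1337, -0.0195, -0.9908,  1.5084],
       [ 0.    ,  0.    ,  0.    ,  1.    ]])}
{'camera_matrix': array([[412.6443,   0.    , 322.9169],
       [  0.    , 412.6443, 240.7491],
       [  0.    ,   0.    ,   1.    ]]), 'mount': array([[ 0.0007, -0.3088,  0.9511, -0.1659],
       [-0.0001, -0.9511, -0.3088,  0.0794],
       [ 1.    ,  0.0001, -0.0007, -0.0003],
       [ 0.    ,  0.    ,  0.    ,  1.    ]])}
```

View pics/top0.png

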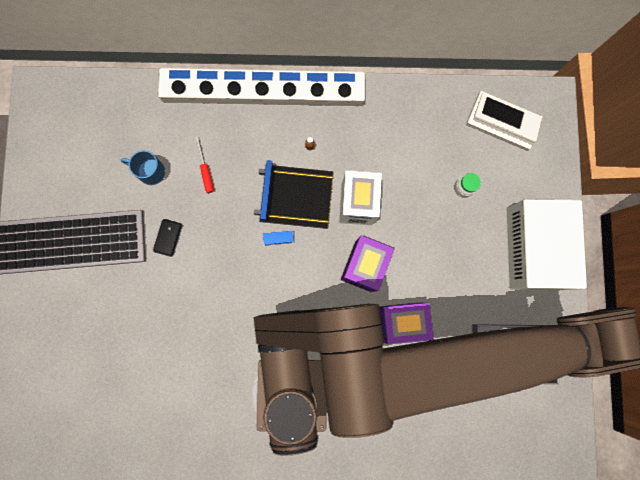

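View pics/side0.png

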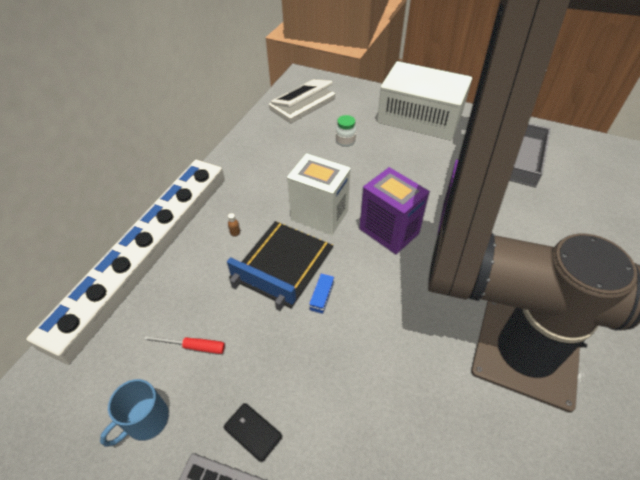

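The top view shows the white unit at about (362,195). The dock is at (300,197), with its fence on the left at (267,193). Purple look-alikes are at (368,263) and (408,323). Next I'll measure these positions.

```bash
cat > h.py <<'E'
from plant import ctrl
import cv2,numpy as np
np.set_printoptions(precision=4,suppress=True)
def proj(n,P):
    c=ctrl.get_calibration(n);T=c["camera_from_world"];p=T[:3,:3]@np.array(P,float)+T[:3,3];q=c["camera_matrix"]@p;return q[:2]/q[2]
def ray(n,uv,z):
    c=ctrl.get_calibration(n);T=c["camera_from_world"];R=T[:3,:3];o=-R.T@T[:3,3]
    d=R.T@np.linalg.inv(c["camera_matrix"])@np.array([uv[0],uv[1],1.]);return o+d*(z-o[2])/d[2]
E
python3 - <<'E'
from h import *
im=cv2.imread("pics/top0.png")
crop=im[140:300,240:420]; cv2.imwrite("pics/crop0.png",cv2.resize(crop,None,fx=4,fy=3.7,interpolation=cv2.INTER_CUBIC))
s=cv2.imread("pics/side0.png")[140:310,215:435]; cv2.imwrite("pics/crops0.png",cv2.resize(s,None,fx=3.5,fy=3.5,interpolation=cv2.INTER_CUBIC))
hsv=cv2.cvtColor(im,cv2.COLOR_BGR2HSV)
def show(nm,m,box,zs,zh):
    x0,y0,x1,y1=box; k=np.zeros_like(m);k[y0:y1,x0:x1]=m[y0:y1,x0:x1]
    cs,_=cv2.findContours(k,cv2.RETR_EXTERNAL,cv2.CHAIN_APPROX_NONE)
    for c in sorted(cs,key=cv2.contourArea)[::-1][:zs]:
        b=cv2.boxPoints(cv2.minAreaRect(c)); print(nm,cv2.contourArea(c)); 
        for p in b: print("   ",p,ray("top",p,zh)[:2])
H,S,V=cv2.split(hsv)
y=((H>18)&(H<35)&(S>120)&(V>90)).astype(np.uint8)
show("lane",y,(255,155,337,235),4,.010)
show("plate",(V<60).astype(np.uint8),(255,155,337,235),1,.010)
show("fence",((H>95)&(H<125)&(S>120)).astype(np.uint8),(250,150,285,228),1,.062)
show("strip",y,(340,165,385,225),1,.150)
show("white",((S<50)&(V>215)).astype(np.uint8),(335,160,390,228),1,.150)
E
```

```text
lane 86.5
    [268.8317 216.6832] [0.5036 0.0728]
    [269.0792 214.2079] [0.5109 0.0723]
    [328.1881 220.1188] [ 0.4958 -0.0989]
    [327.9406 222.5941] [ 0.4885 -0.0982]
lane 81.5
    [273.8765 172.1941] [0.6355 0.0607]
    [274.1306 169.7377] [0.6429 0.0601]
    [332.1306 175.7377] [ 0.6274 -0.1098]
    [331.8765 178.1941] [ 0.62   -0.1091]
lane 0.0
    [331. 187.] [ 0.5937 -0.1066]
    [331. 187.] [ 0.5937 -0.1066]
    [331. 186.] [ 0.5967 -0.1066]
    [331. 186.] [ 0.5967 -0.1066]
lane 0.0
    [329. 207.] [ 0.5344 -0.1011]
    [329. 207.] [ 0.5344 -0.1011]
    [329. 207.] [ 0.5344 -0.1011]
    [329. 207.] [ 0.5344 -0.1011]
plate 2860.0
    [263.9878 221.1097] [0.4905 0.0866]
    [270.2683 164.5854] [0.6582 0.0717]
    [332.9391 171.5488] [ 0.64   -0.1121]
    [326.6585 228.0732] [ 0.4725 -0.0946]
fence 347.5
    [258.9892 220.3502] [0.4844 0.0971]
    [265.5422 159.7343] [0.6584 0.0824]
    [273.0224 160.543 ] [0.6563 0.0612]
    [266.4693 221.1588] [0.4824 0.0762]
strip 273.0
    [355. 182.] [ 0.5771 -0.1623]
    [369. 182.] [ 0.5777 -0.1997]
    [369. 204.] [ 0.5182 -0.1994]
    [355. 204.] [ 0.5177 -0.1622]
white 1550.5
    [342.2879 214.393 ] [ 0.4893 -0.1286]
    [345.0895 169.5681] [ 0.6107 -0.1359]
    [381.572  171.8483] [ 0.6059 -0.2334]
    [378.7704 216.6732] [ 0.4845 -0.225 ]
```

View pics/crop0.png

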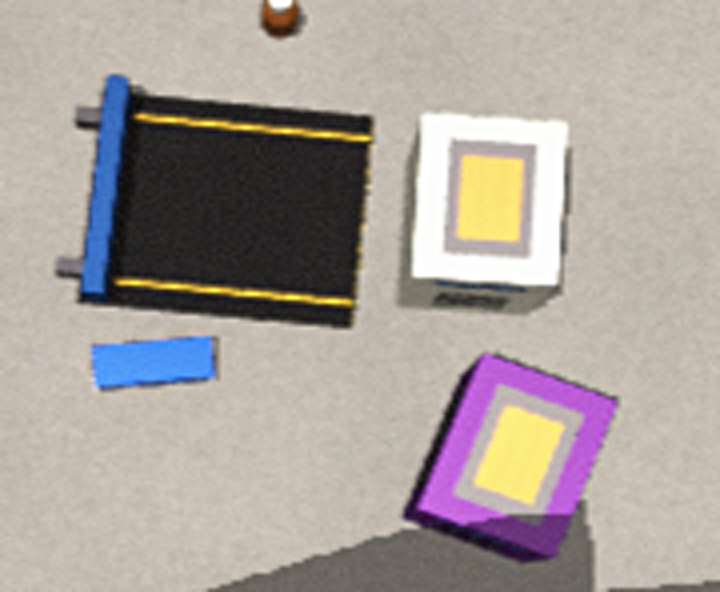

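View pics/crops0.png

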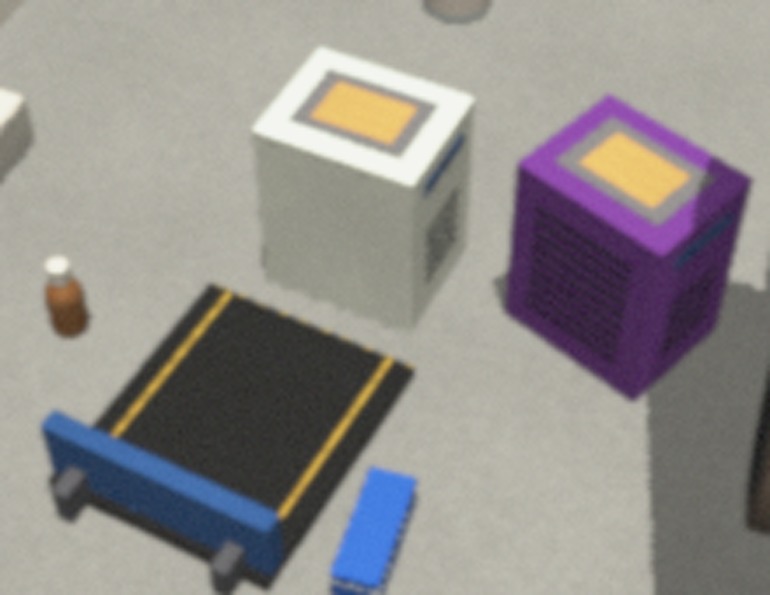

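The dock's x axis runs roughly along world +y, tilted about 0.095 rad towards +x. The gap from unit to step is about 30 mm. The gripper body may hit the tall unit before the fingers do, so I'll check the finger shape in the wrist camera.

Run:
```python
from h import *
cv2.imwrite("pics/w0.png",ctrl.read_camera("wrist")[:,:,::-1])
c=ctrl.get_calibration("wrist");M=np.linalg.inv(c["mount"]);K=c["camera_matrix"]
for p in [(0,0,0),(.014,0,0),(.014,0,.043),(.014,0,-.043),(.014,0,.057),(.014,.011,.043),(.001,0,.043),(.001,0,.057),(-.04,0,.043)]:
    q=K@(M[:3,:3]@np.array(p)+M[:3,3]);print(p,q[:2]/q[2])
```

```text
(0, 0, 0) [323.8512 295.7369]
(0.014, 0, 0) [323.807  282.8777]
(0.014, 0, 0.043) [414.4988 282.8924]
(0.014, 0, -0.043) [233.1416 282.863 ]
(0.014, 0, 0.057) [444.0321 282.8972]
(0.014, 0.011, 0.043) [416.1143 261.1809]
(0.001, 0, 0.043) [420.6578 294.7739]
(0.001, 0, 0.057) [452.1838 294.7796]
(-0.04, 0, 0.043) [446.9964 345.5851]
```

View pics/w0.png

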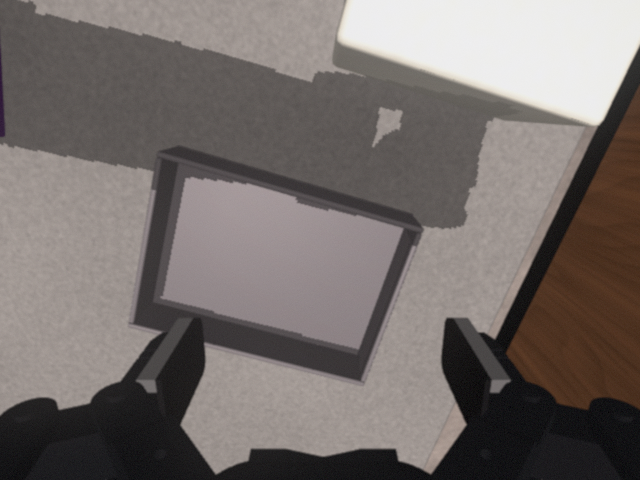

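Run:
```python
from h import *
c=ctrl.get_calibration("wrist");M=c["mount"];K=c["camera_matrix"]
def tr(uv,ax,v):
    d=M[:3,:3]@np.linalg.inv(K)@np.array([uv[0],uv[1],1.]);o=M[:3,3];return o+d*(v-o[ax])/d[ax]
for uv in [(445,318),(470,320),(485,415),(510,380),(545,395),(550,390),(615,400),(590,400),(638,410),(460,480)]:
    print(uv,[tr(uv,1,y) for y in (.011,0)])
im=cv2.imread("pics/w0.png");cr=im[290:480,420:640];g=np.clip(cr.astype(float)*3,0,255).astype(np.uint8);cv2.imwrite("pics/w0c.png",cv2.resize(g,None,fx=3,fy=3,interpolation=cv2.INTER_CUBIC))
```

```text
(445, 318) [array([-0.0404,  0.011 ,  0.0412]), array([-0.0202,  0.    ,  0.0479])]
(470, 320) [array([-0.0418,  0.011 ,  0.0492]), array([-0.0218,  0.    ,  0.0572])]
(485, 415) [array([-0.0869,  0.011 ,  0.0375]), array([-0.0742,  0.    ,  0.0435])]
(510, 380) [array([-0.0739,  0.011 ,  0.0489]), array([-0.0591,  0.    ,  0.0568])]
(545, 395) [array([-0.0798,  0.011 ,  0.0551]), array([-0.066,  0.   ,  0.064])]
(550, 390) [array([-0.0779,  0.011 ,  0.0573]), array([-0.0638,  0.    ,  0.0666])]
(615, 400) [array([-0.0817,  0.011 ,  0.0713]), array([-0.0681,  0.    ,  0.0828])]
(590, 400) [array([-0.0817,  0.011 ,  0.0652]), array([-0.0681,  0.    ,  0.0757])]
(638, 410) [array([-0.0852,  0.011 ,  0.0744]), array([-0.0722,  0.    ,  0.0864])]
(460, 480) [array([-0.1045,  0.011 ,  0.0261]), array([-0.0946,  0.    ,  0.0303])]
```

View pics/w0c.png

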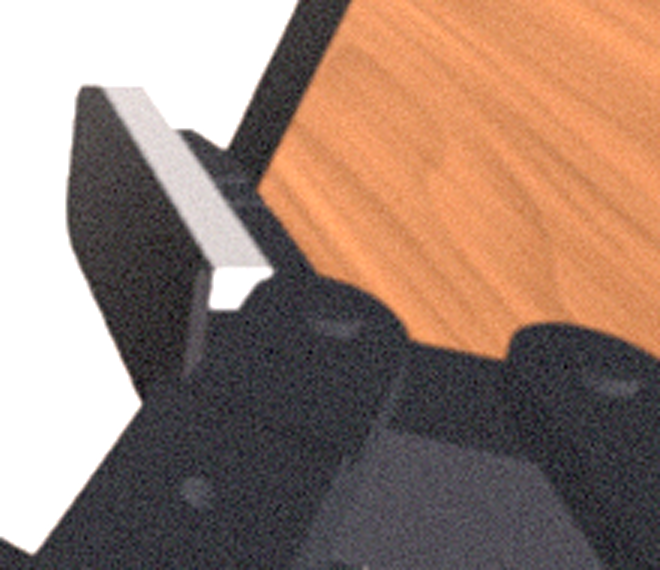

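```bash
cat >> h.py <<'E'
from scipy.spatial.transform import Rotation as Ro
def tool():
    s=ctrl.get_state();return Ro.from_quat(s["tcp_rot"]).as_matrix(),np.array(s["eef_pos"])
def wproj(P,R,p):
    c=ctrl.get_calibration("wrist");M=np.linalg.inv(c["mount"]);t=R.T@(np.array(P,float)-p);q=c["camera_matrix"]@(M[:3,:3]@t+M[:3,3]);return q[:2]/q[2]
def wray(uv,z,R,p):
    c=ctrl.get_calibration("wrist");M=c["mount"];o=R@M[:3,3]+p;d=R@M[:3,:3]@np.linalg.inv(c["camera_matrix"])@np.array([uv[0],uv[1],1.]);return o+d*(z-o[2])/d[2]
E
python3 - <<'E'
from h import *
R,p=tool();print(R)
P=ray("top",(530,300),0);print(P,wproj(P,R,p),wray((387,120),0,R,p))
d=np.array([np.sin(.095),np.cos(.095),0])
print("yaw z vs d",np.degrees(np.arctan2(R[1,2],R[0,2])),"d",np.degrees(np.arctan2(d[1],d[0])))
print("y dir",np.degrees(np.arctan2(R[1,1],R[0,1])))
for t in [(0.5,-.42,.33),(0.53,-.32,.3)]: print(R.T@(np.array(t)-p)/.025)
E
```

```text
[[-0.0002  0.9592  0.2829]
 [ 0.0018  0.2829 -0.9592]
 [-1.      0.0003 -0.0018]]
[ 0.2721 -0.682   0.    ] [389.1613 120.7326] [ 0.2722 -0.68    0.    ]
yaw z vs d -73.56874036154419 d 84.55690094625719
y dir 16.43123170328227
[-4.88   14.4269 -5.2161]
[-3.6731 16.7091 -8.7112]
```

Run:
```python
from h import *
c=ctrl.get_calibration("wrist");M=c["mount"];K=c["camera_matrix"]
def tr(uv,ax,v):
    d=M[:3,:3]@np.linalg.inv(K)@np.array([uv[0],uv[1],1.]);o=M[:3,3];return o+d*(v-o[ax])/d[ax]
for uv in [(447,318),(443,367),(468,423),(490,380)]: print(uv,tr(uv,2,.0427))
```

```text
(447, 318) [-0.0379  0.0097  0.0427]
(443, 367) [-0.0391 -0.0094  0.0427]
(468, 423) [-0.0661 -0.0099  0.0427]
(490, 380) [-0.0758  0.0124  0.0427]
```

Call:
{"name": "move_arm", "arguments": {
  "commands": [-1,0,0,0,-1,0,0,0,-1,0,0,0,-1,0,0,0,-1,0,0,0,0,0,-1,0,0,0,-1,0,0,0,-1,0,0,0,-1,0,0,0,-1,0,0,0,-0.2,0,0,0,0,0]
}}

```text
time: 1.65
eef_pos: [0.1542, -0.5229, 0.3337]
tcp_rot: [0.423, 0.566, -0.424, 0.566]
contact_force: [0.2, 0.5, 0.3]
opening: 1.0
```

Call:
{"name": "move_arm", "arguments": {
  "commands": [0,1,0,0,0,1,0,0,0,1,0,0,0,1,0,0,0,1,0,0,0,1,0,0,0,1,0,0,0,1,0,0,0,1,0,0,0,1,0,0,0,1,0,0,0,1,0,0,0,1,0,0,0,1,0,0]
}}

```text
time: 3.4
eef_pos: [0.4913, -0.4239, 0.3331]
tcp_rot: [0.423, 0.567, -0.423, 0.566]
contact_force: [0.2, 0.2, -0.1]
opening: 0.999
```

Run:
```python
from h import *
R,p=tool();print(R,p,ctrl.get_state()["time"])
cv2.imwrite("pics/s1.png",ctrl.read_camera("side")[:,:,::-1])
for q in [(.014,0,.043),(.014,0,-.043),(-.038,0,.043),(-.038,0,-.043),(0,0,0)]: print(q,proj("side",R@np.array(q)+p))
```

```text
[[-0.0004  0.9592  0.2828]
 [ 0.0004  0.2828 -0.9592]
 [-1.     -0.0003 -0.0005]] [ 0.4913 -0.4239  0.3331] 3.4
(0.014, 0, 0.043) [380.8404  50.2506]
(0.014, 0, -0.043) [379.28    68.7604]
(-0.038, 0, 0.043) [382.9772  28.596 ]
(-0.038, 0, -0.043) [381.4727  46.6486]
(0, 0, 0) [380.6471  53.5366]
```

View pics/s1.png

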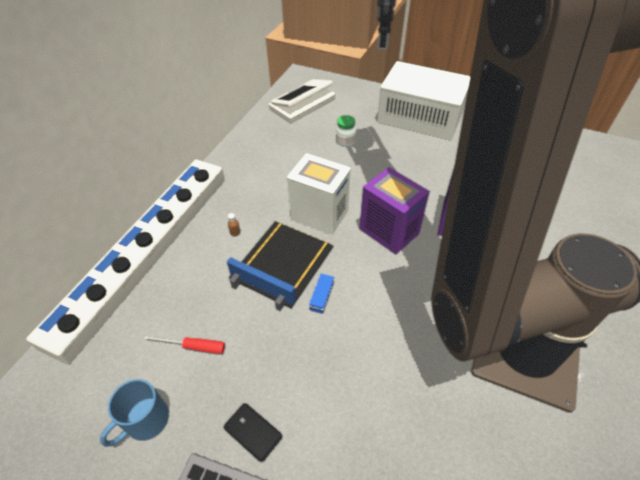

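Run:
```python
from h import *
im=cv2.imread("pics/s1.png")[0:80,340:430];cv2.imwrite("pics/s1c.png",cv2.resize(im,None,fx=7,fy=7,interpolation=cv2.INTER_CUBIC))
```

```text
(no output)
```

View pics/s1c.png

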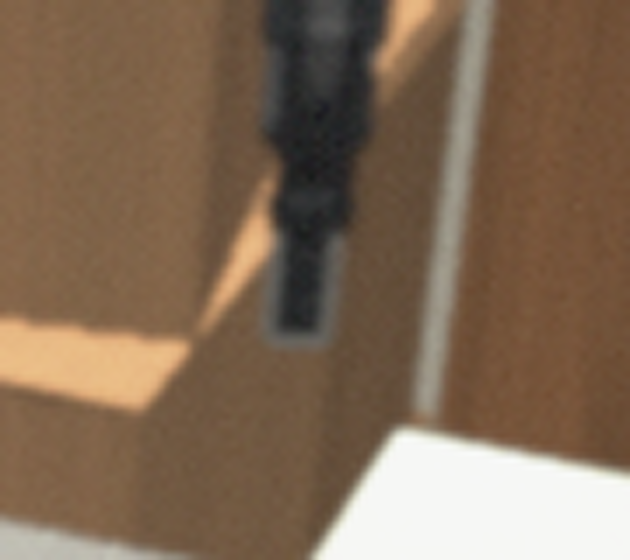

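The wrist and side views agree that the open fingertips sit about 35 mm behind the reported TCP, not ahead of it. I'll check this by touch next to the unit.

Call:
{"name": "move_arm", "arguments": {
  "commands": [0,0.28,-0.62,0.88,0,0.28,-0.62,0.88,0,0.28,-0.62,0.88,0,0.29,-0.62,0.88,0,0.29,-0.62,0.88,0,0,0,0]
}}

```text
time: 4.2
eef_pos: [0.5153, -0.3422, 0.3337]
tcp_rot: [-0.523, -0.476, 0.523, -0.476]
contact_force: [-0.6, -0.9, -1.1]
opening: 0.998
```

Call:
{"name": "move_arm", "arguments": {
  "commands": [1,0,0,0,1,0,0,0,1,0,0,0,1,0,0,0,1,0,0,0,1,0,0,0,1,0,0,0,1,0,0,0,1,0,0,0,1,0,0,0,0,0,0,0]
}}

```text
time: 5.58
eef_pos: [0.513, -0.3422, 0.0809]
tcp_rot: [-0.523, -0.477, 0.524, -0.473]
contact_force: [-0.0, -1.0, 0.4]
opening: 1.0
```

Run:
```python
from h import *
R,p=tool();print(R,p,ctrl.get_state()["time"])
im=ctrl.read_camera("side")[:,:,::-1];cv2.imwrite("pics/s2.png",im)
cv2.imwrite("pics/s2c.png",cv2.resize(im[80:280,240:460],None,fx=3.5,fy=3,interpolation=cv2.INTER_CUBIC))
for q in [(.014,0,-.043),(-.035,0,.043),(-.035,0,-.043),(-.035,0,-.074),(0,0,0)]: print(q,proj("side",R@np.array(q)+p))
print(ray("top",(466,190),0), ray("top",(470,183),.075))
```

```text
[[-0.0043  0.9953 -0.0966]
 [ 0.0036 -0.0966 -0.9953]
 [-1.     -0.0046 -0.0032]] [ 0.513  -0.3422  0.0809] 5.575
(0.014, 0, -0.043) [346.3966 170.4131]
(-0.035, 0, 0.043) [361.8005 137.466 ]
(-0.035, 0, -0.043) [347.0414 155.7679]
(-0.035, 0, -0.074) [341.4095 162.7516]
(0, 0, 0) [353.949  156.9805]
[ 0.5926 -0.506   0.    ] [ 0.5963 -0.4944  0.075 ]
```

View pics/s2c.png

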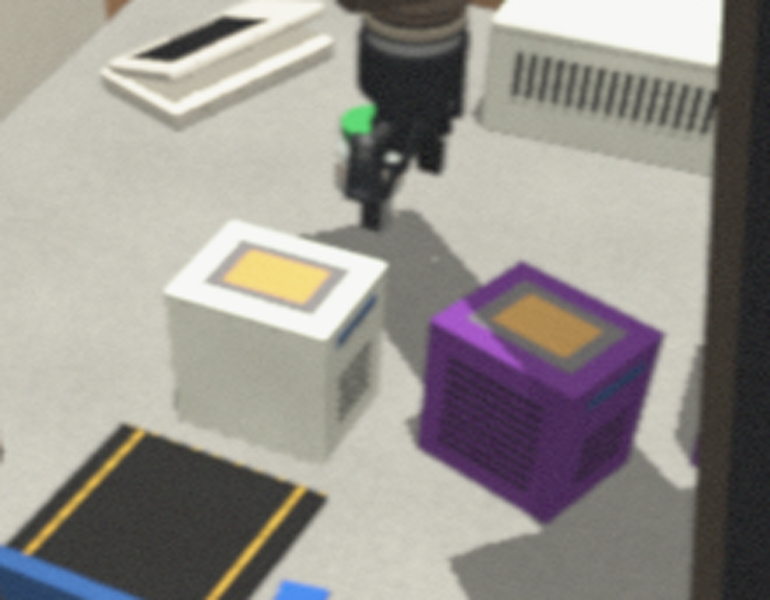

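Call:
{"name": "move_arm", "arguments": {
  "commands": [0.8,0.43,0,0,0.8,0.43,0,0,0.8,0,0,0,0.8,0,0,0,0.6,0,0,0,0.2,0,0,0,0,0,0,0]
}}

```text
time: 6.5
eef_pos: [0.5359, -0.3448, -0.0165]
tcp_rot: [-0.524, -0.475, 0.524, -0.475]
contact_force: [-0.3, 0.2, 0.4]
opening: 1.004
```

Call:
{"name": "move_arm", "arguments": {
  "commands": [0.15,0,0,0,0,0,0,0]
}}

```text
time: 6.75
eef_pos: [0.5362, -0.3449, -0.0197]
tcp_rot: [0.524, 0.475, -0.524, 0.475]
contact_force: [-0.5, 0.9, -0.1]
opening: 1.001
```

Call:
{"name": "move_arm", "arguments": {
  "commands": [0.1,0,0,0,0,0,0,0]
}}

```text
time: 7.0
eef_pos: [0.536, -0.3447, -0.0226]
tcp_rot: [-0.524, -0.475, 0.524, -0.475]
contact_force: [-0.8, -0.1, -0.0]
opening: 0.997
```

Call:
{"name": "move_arm", "arguments": {
  "commands": [0.15,0,0,0,0,0,0,0]
}}

```text
time: 7.25
eef_pos: [0.5357, -0.3445, -0.0268]
tcp_rot: [-0.524, -0.475, 0.524, -0.475]
contact_force: [0.7, -0.7, 0.8]
opening: 0.999
```

Call:
{"name": "move_arm", "arguments": {
  "commands": [0.1,0,0,0,0,0,0,0]
}}

```text
time: 7.5
eef_pos: [0.5359, -0.3447, -0.0291]
tcp_rot: [-0.524, -0.475, 0.524, -0.475]
contact_force: [0.8, -0.1, -0.4]
opening: 0.996
```

Call:
{"name": "move_arm", "arguments": {
  "commands": [0.1,0,0,0,0,0,0,0]
}}

```text
time: 7.75
eef_pos: [0.5359, -0.3447, -0.0316]
tcp_rot: [-0.524, -0.475, 0.524, -0.475]
contact_force: [0.0, 0.1, 0.3]
opening: 1.002
```

Call:
{"name": "move_arm", "arguments": {
  "commands": [0,0,-0.5,0,0,0,-0.5,0,0,0,-0.4,0,0,0,-0.1,0,0,0,-0.1,0,0,0,-0.1,0]
}}

```text
time: 8.5
eef_pos: [0.5404, -0.3036, -0.0309]
tcp_rot: [-0.523, -0.475, 0.524, -0.476]
contact_force: [-0.3, -4.8, -0.5]
opening: 1.0
```

Call:
{"name": "move_arm", "arguments": {
  "commands": [0,0,-0.1,0,0,0,-0.1,0,0,0,-0.1,0]
}}

```text
time: 8.88
eef_pos: [0.541, -0.2956, -0.0311]
tcp_rot: [-0.524, -0.475, 0.524, -0.475]
contact_force: [-0.8, -4.2, -0.5]
opening: 0.997
```

Run:
```python
from h import *
im=ctrl.read_camera("top")[:,:,::-1];cv2.imwrite("pics/t3.png",cv2.resize(im[130:300,240:480],None,fx=3.3,fy=3.3,interpolation=cv2.INTER_CUBIC))
im=ctrl.read_camera("side")[:,:,::-1];cv2.imwrite("pics/s3.png",cv2.resize(im[100:280,240:460],None,fx=3.5,fy=3.3,interpolation=cv2.INTER_CUBIC))
print(ctrl.get_state()["contact_force"])
```

```text
[-0.8166 -3.7563  0.4727]
```

View pics/s3.png

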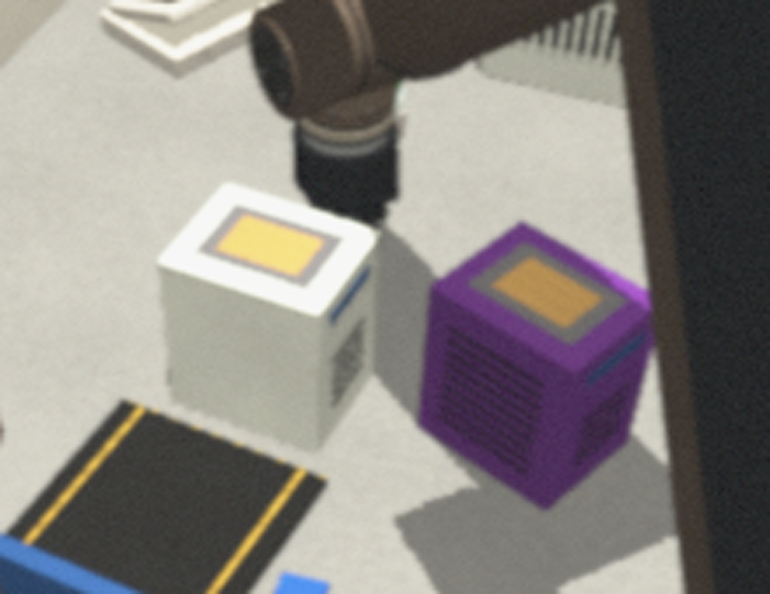

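View pics/t3.png

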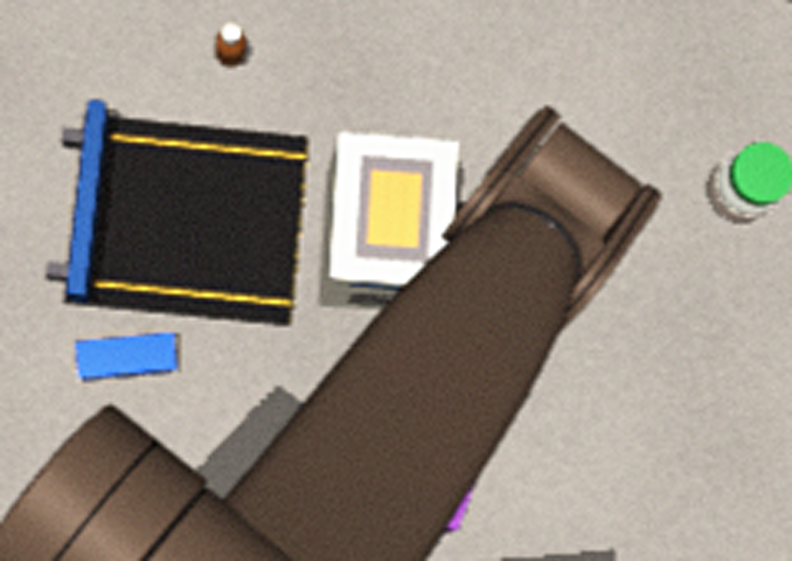

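Side view: the unit is sliding upright with about 4.5 N. In the top crop it stands at (397,208), still short of the step. I'll carry on.

Call:
{"name": "move_arm", "arguments": {
  "commands": [0,0,-0.12,0,0,0,-0.12,0,0,0,-0.12,0,0,0,-0.12,0,0,0,-0.12,0,0,0,-0.08,0]
}}

```text
time: 9.72
eef_pos: [0.5426, -0.278, -0.0312]
tcp_rot: [-0.524, -0.475, 0.524, -0.475]
contact_force: [0.1, -4.4, 1.0]
opening: 1.004
```

```bash
cat > meas.py <<'E'
from h import *
import sys
def unit(tag):
    im=ctrl.read_camera("top")[:,:,::-1].copy();cv2.imwrite(f"pics/{tag}.png",im)
    hsv=cv2.cvtColor(im,cv2.COLOR_BGR2HSV);H,S,V=cv2.split(hsv)
    m=((H>18)&(H<35)&(S>100)&(V>90)).astype(np.uint8);k=np.zeros_like(m);k[160:226,337:390]=m[160:226,337:390]
    c=max(cv2.findContours(k,0,1)[0],key=cv2.contourArea)
    M=cv2.moments(c);uv=(M["m10"]/M["m00"],M["m01"]/M["m00"]);P=ray("top",uv,.15)
    d=np.array([.0951,.9955,0]);e=np.array([-.9955,.0951,0]);o=np.array([.556,-.103,.15])
    print("uv",uv,"centre",P,"foot dock x,y",(P-o)@d+.048,(P-o)@e,"rect",cv2.minAreaRect(c))
    r,p=tool();print("tcp",p,"F",ctrl.get_state()["contact_force"],ctrl.get_state()["time"])
if __name__=="__main__": unit(sys.argv[1])
E
python3 meas.py t4
```

```text
uv (352.4718468468468, 192.02871621621622) centre [ 0.5499 -0.1556  0.15  ] foot dock x,y -0.004900405578779486 0.0011196976118402551 rect ((352.5, 192.0), (22.0, 15.0), 90.0)
tcp [ 0.5426 -0.2777 -0.0312] F [-0.316  -3.9564  1.8697] 9.775
```

Only a few millimetres remain. I'll take small steps and watch the force.

Call:
{"name": "move_arm", "arguments": {
  "commands": [0,0,-0.06,0,0,0,-0.06,0]
}}

```text
time: 10.02
eef_pos: [0.5426, -0.2758, -0.0311]
tcp_rot: [-0.523, -0.475, 0.524, -0.476]
contact_force: [-3.4, -8.6, 2.8]
opening: 1.0
```

Call:
{"name": "move_arm", "arguments": {
  "commands": [0,0,-0.06,0,0,0,-0.04,0]
}}

```text
time: 10.28
eef_pos: [0.5423, -0.2753, -0.0304]
tcp_rot: [-0.521, -0.475, 0.524, -0.477]
contact_force: [-7.0, -12.5, 3.5]
opening: 1.001
```

Call:
{"name": "move_arm", "arguments": {
  "commands": [0,0,-0.04,0,0,0,-0.03,0]
}}

```text
time: 10.52
eef_pos: [0.5438, -0.2743, -0.0298]
tcp_rot: [-0.523, -0.473, 0.524, -0.477]
contact_force: [-3.6, -13.6, 2.7]
opening: 1.001
```

```bash
python3 meas.py t5
python3 - <<'E'
from h import *
im=cv2.imread("pics/t5.png");cv2.imwrite("pics/t5c.png",cv2.resize(im[140:260,240:420],None,fx=4.4,fy=4.4,interpolation=cv2.INTER_CUBIC))
im=ctrl.read_camera("side")[:,:,::-1];cv2.imwrite("pics/s5.png",cv2.resize(im[100:280,240:460],None,fx=3.5,fy=3.3,interpolation=cv2.INTER_CUBIC))
E
```

```text
uv (350.3846587704455, 192.01917653694304) centre [ 0.5498 -0.15    0.15  ] foot dock x,y 0.0006177145840839254 0.0016989006048522073 rect ((350.3565673828125, 192.077880859375), (14.847861289978027, 22.181255340576172), 5.19442892074585)
tcp [ 0.5439 -0.2743 -0.0297] F [ -3.4657 -12.7005   2.7876] 10.575
```

View pics/t5c.png

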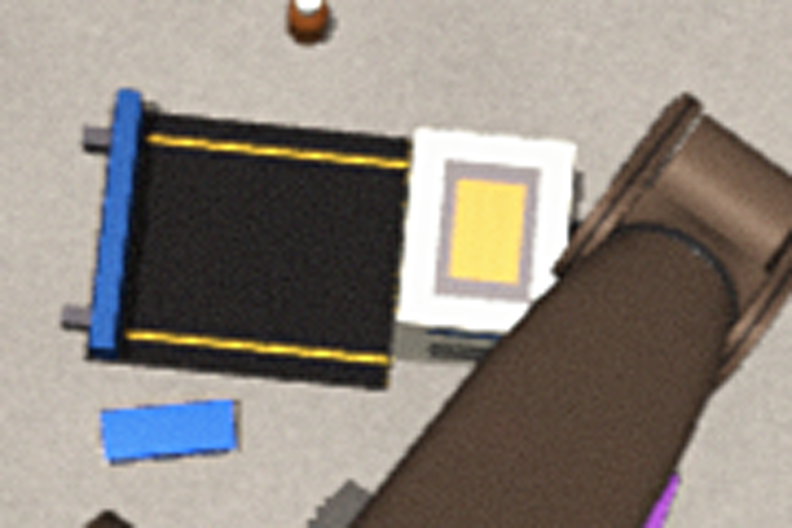

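View pics/s5.png

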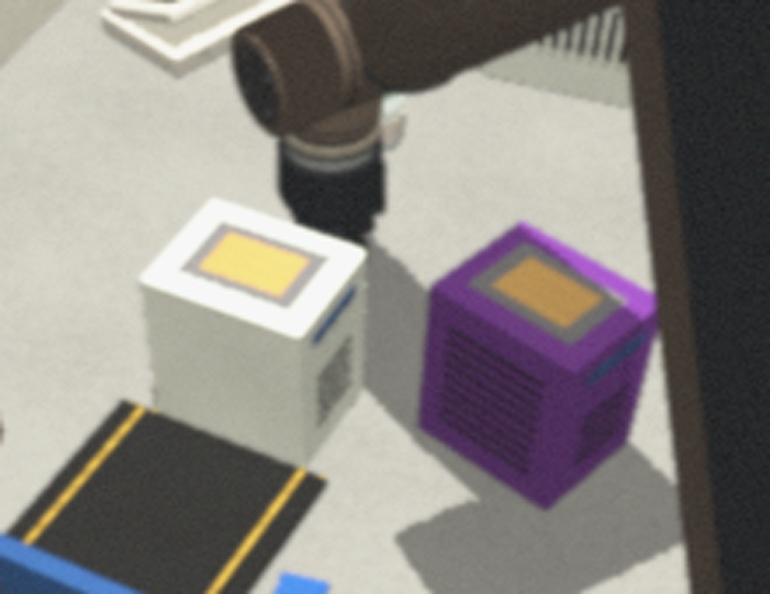

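Top view: the plain face is flush with the step, and the strip is turned 5.2° against 5.4° for the dock. The foot is at dock x ≈ 0.6 mm and the unit is upright. Now I'll back off and rise to tipping height.

Call:
{"name": "move_arm", "arguments": {
  "commands": [0,0,0.2,0,0,0,0.4,0,0,0,0.4,0,-0.7,0,0,0,-1,0,0,0,-1,0,0,0,-1,0,0,0,-0.8,0,0,0,-0.5,0,0,0,0,0,0,0]
}}

```text
time: 11.88
eef_pos: [0.5414, -0.2961, 0.095]
tcp_rot: [0.524, 0.474, -0.524, 0.476]
contact_force: [-0.5, -1.1, -0.2]
opening: 1.0
```

```bash
python3 meas.py t6
python3 - <<'E'
from h import *
im=ctrl.read_camera("side")[:,:,::-1];cv2.imwrite("pics/s6.png",cv2.resize(im[80:280,240:460],None,fx=3.5,fy=3,interpolation=cv2.INTER_CUBIC))
E
```

```text
uv (351.34736251402916, 192.23063973063972) centre [ 0.5493 -0.1526  0.15  ] foot dock x,y -0.0019802892681141035 0.001989308890576478 rect ((351.3168640136719, 192.33169555664062), (15.02506160736084, 22.089824676513672), 5.710593223571777)
tcp [ 0.5408 -0.2957  0.0937] F [-0.3751 -0.3017 -0.5007] 11.925
```

View pics/s6.png

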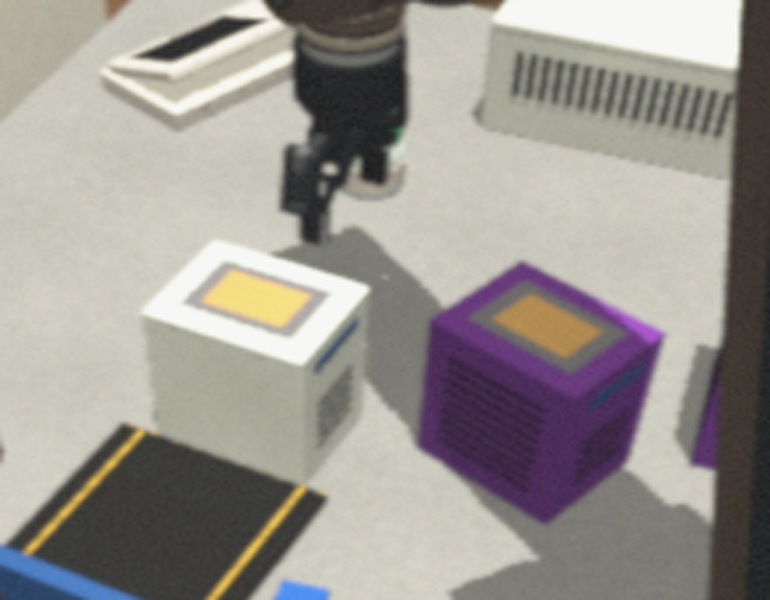

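Call:
{"name": "move_arm", "arguments": {
  "commands": [0,0,-0.5,0,0,0,-0.5,0,0,0,-0.2,0,0,0,-0.1,0,0,0,-0.08,0]
}}

```text
time: 12.6
eef_pos: [0.5443, -0.2613, 0.0938]
tcp_rot: [-0.524, -0.475, 0.524, -0.475]
contact_force: [-0.8, -0.5, -0.3]
opening: 0.996
```

Call:
{"name": "move_arm", "arguments": {
  "commands": [0,0,-0.08,0,0,0,-0.08,0,0,0,-0.08,0]
}}

```text
time: 12.98
eef_pos: [0.5448, -0.2563, 0.0941]
tcp_rot: [-0.523, -0.475, 0.524, -0.476]
contact_force: [-1.5, -3.2, 3.2]
opening: 0.999
```

Contact is at about 3 N and the face is dragging upward, as expected. I'll follow the arc.

Call:
{"name": "move_arm", "arguments": {
  "commands": [-0.22,0,-0.18,0,-0.19,0,-0.25,0,-0.17,0,-0.26,0]
}}

```text
time: 13.35
eef_pos: [0.5465, -0.2379, 0.1086]
tcp_rot: [0.524, 0.475, -0.524, 0.475]
contact_force: [0.1, -2.0, -0.7]
opening: 0.996
```

Call:
{"name": "move_arm", "arguments": {
  "commands": [-0.15,0,-0.27,0,-0.14,0,-0.27,0,-0.13,0,-0.28,0]
}}

```text
time: 13.72
eef_pos: [0.5485, -0.2173, 0.119]
tcp_rot: [0.524, 0.475, -0.524, 0.475]
contact_force: [-0.3, -1.4, 0.3]
opening: 1.0
```

Run:
```python
from h import *
im=ctrl.read_camera("side")[:,:,::-1];cv2.imwrite("pics/s7.png",cv2.resize(im[80:280,240:460],None,fx=3.5,fy=3,interpolation=cv2.INTER_CUBIC))
R,p=tool();print(p,ctrl.get_state()["contact_force"])
```

```text
[ 0.5488 -0.2166  0.1195] [-0.263  -0.2324  0.2533]
```

View pics/s7.png

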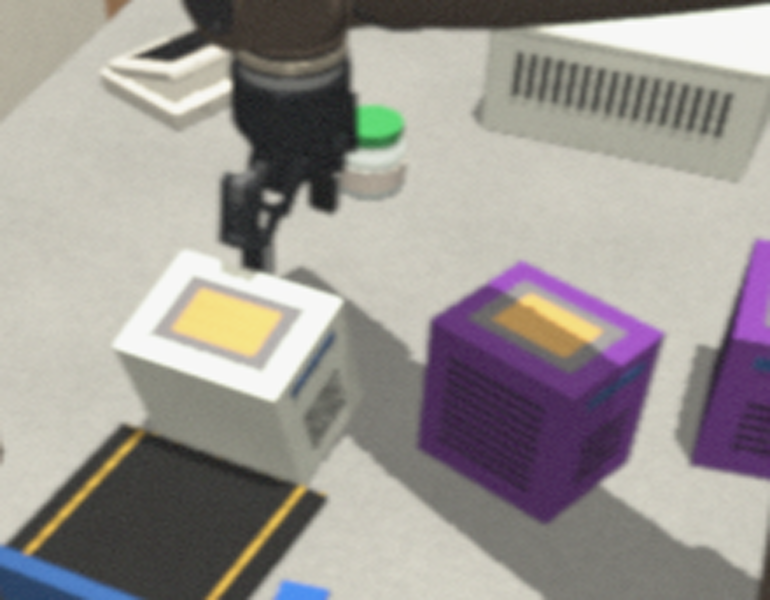

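The side view shows the unit leaning about 0.3 rad about the step edge, with the fingertip near its top edge at (250,268) in the crop. I'll keep going up and over.

Call:
{"name": "move_arm", "arguments": {
  "commands": [-0.09,0,-0.28,0,-0.08,0,-0.29,0,-0.07,0,-0.3,0,-0.05,0,-0.3,0,-0.03,0,-0.3,0]
}}

```text
time: 14.4
eef_pos: [0.5522, -0.1807, 0.127]
tcp_rot: [0.524, 0.475, -0.524, 0.475]
contact_force: [-1.0, -0.9, 0.7]
opening: 1.0
```

Call:
{"name": "move_arm", "arguments": {
  "commands": [-0.02,0,-0.31,0,0,0,-0.31,0,0,0,-0.31,0]
}}

```text
time: 14.78
eef_pos: [0.554, -0.1573, 0.1268]
tcp_rot: [-0.524, -0.475, 0.524, -0.475]
contact_force: [0.0, 0.3, -0.6]
opening: 0.999
```

Run:
```python
from h import *
im=ctrl.read_camera("side")[:,:,::-1];cv2.imwrite("pics/s8.png",cv2.resize(im[80:310,200:420],None,fx=3.2,fy=2.6,interpolation=cv2.INTER_CUBIC))
R,p=tool();print(p,ctrl.get_state()["contact_force"])
```

```text
[ 0.554  -0.1565  0.1266] [0.2956 0.4329 0.8891]
```

View pics/s8.png

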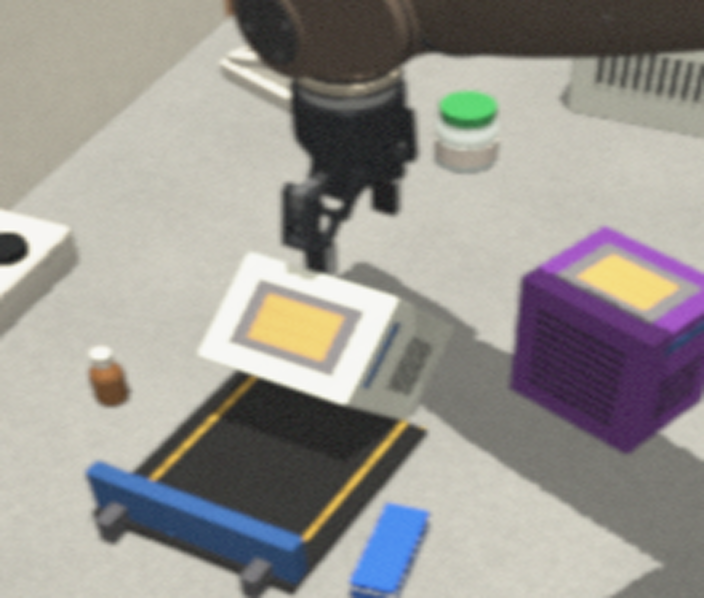

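Call:
{"name": "move_arm", "arguments": {
  "commands": [0,0,-0.15,0,0,0,0,0,0,0,0,0,0,0,0,0]
}}

```text
time: 15.32
eef_pos: [0.5546, -0.1547, 0.1272]
tcp_rot: [0.524, 0.475, -0.524, 0.475]
contact_force: [-0.4, 0.3, -0.0]
opening: 1.0
```

Run:
```python
from h import *
im=ctrl.read_camera("side")[:,:,::-1];cv2.imwrite("pics/s9.png",cv2.resize(im[80:310,200:420],None,fx=3.2,fy=2.6,interpolation=cv2.INTER_CUBIC))
R,p=tool();print(p,ctrl.get_state()["contact_force"])
```

```text
[ 0.5546 -0.1547  0.1272] [-0.9192  0.0582  0.0823]
```

View pics/s9.png

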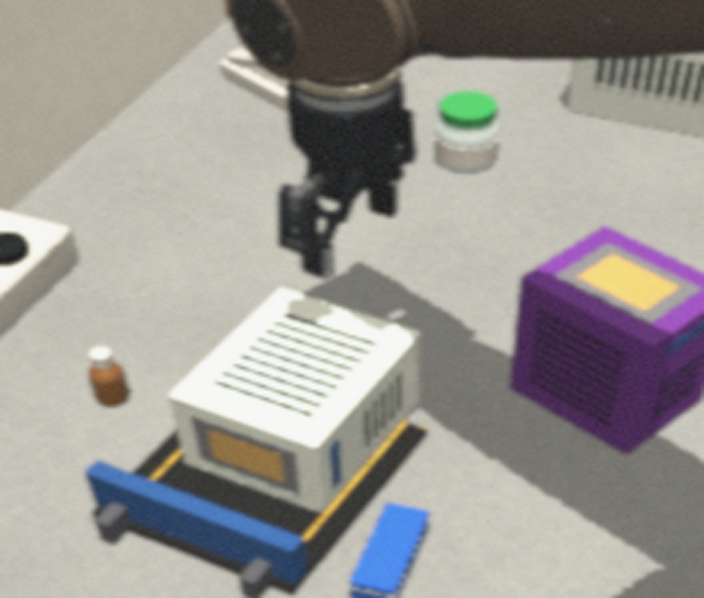

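The side view shows the unit lying vents up on the plate, short of the fence. Now I'll back off and measure.

Call:
{"name": "move_arm", "arguments": {
  "commands": [0,0,0.8,0,0,0,0.8,0,0,0,0.8,0,0,0,0,0]
}}

```text
time: 15.88
eef_pos: [0.5486, -0.2164, 0.1273]
tcp_rot: [0.524, 0.474, -0.524, 0.474]
contact_force: [-0.7, -0.1, 0.1]
opening: 1.0
```

```bash
cat > m2.py <<'E'
from h import *
import sys
tag=sys.argv[1]
im=ctrl.read_camera("top")[:,:,::-1].copy();cv2.imwrite(f"pics/{tag}.png",cv2.resize(im[140:270,230:410],None,fx=4.4,fy=4.4,interpolation=cv2.INTER_CUBIC))
H,S,V=cv2.split(cv2.cvtColor(im,cv2.COLOR_BGR2HSV));m=((S<50)&(V>190)).astype(np.uint8);k=np.zeros_like(m);k[155:240,255:370]=m[155:240,255:370]
k=cv2.morphologyEx(k,cv2.MORPH_CLOSE,np.ones((5,5)))
c=max(cv2.findContours(k,0,1)[0],key=cv2.contourArea)
d=np.array([.0951,.9955,0]);e=np.array([-.9955,.0951,0]);o=np.array([.556,-.103,.106])
rc=cv2.minAreaRect(c);print(rc)
for q in cv2.boxPoints(rc):
    P=ray("top",q,.106);print(q,P,"dock",(P-o)@d,(P-o)@e)
R,p=tool();print("tcp",p,"tcp dock",(p-o)@d,(p-o)@e,"F",ctrl.get_state()["contact_force"],ctrl.get_state()["time"])
E
python3 m2.py t10
```

```text
((311.0, 185.0), (60.0, 112.0), 90.0)
[255. 155.] [0.6593 0.1087 0.106 ] dock 0.2205661317814246 -0.08271857395131374
[367. 155.] [ 0.6641 -0.2002  0.106 ] dock -0.08650437702495425 -0.11686222622508245
[367. 215.] [ 0.496  -0.1995  0.106 ] dock -0.10173636929074609 0.05053576288974607
[255. 215.] [0.492  0.1048 0.106 ] dock 0.20080680576779553 0.08343317452030148
tcp [ 0.5485 -0.2153  0.1271] tcp dock -0.11252735906199819 -0.003245480979266891 F [0.5058 0.0487 0.7369] 15.925
```

View pics/t10.png

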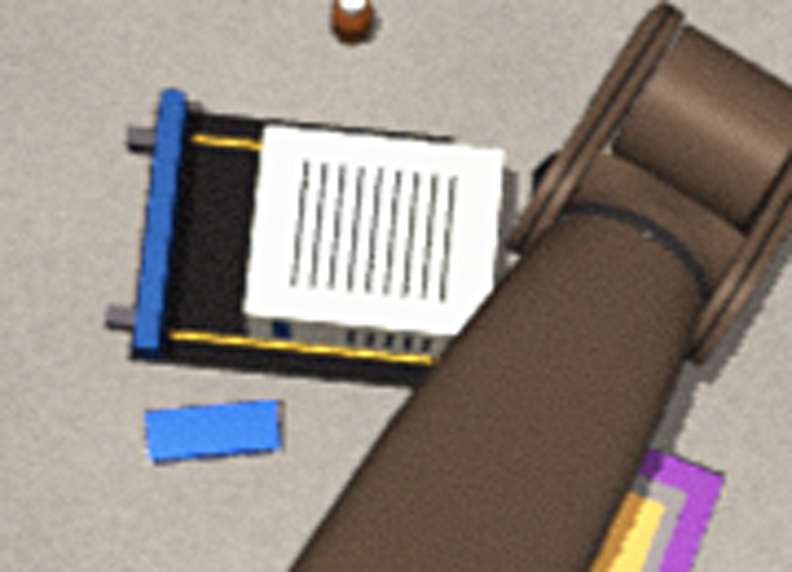

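Run:
```python
from h import *
d=np.array([.0951,.9955,0]);e=np.array([-.9955,.0951,0]);o=np.array([.556,-.103,.106])
for q in [(290,168.6),(285.9,210.9),(344.3,174.1)]:
    P=ray("top",q,.106);print(P,"dock",(P-o)@d,(P-o)@e)
```

```text
[0.6224 0.0119 0.106 ] dock 0.12069240484544137 -0.055164251491134554
[0.5044 0.0213 0.106 ] dock 0.11885089279460075 0.06316777134946683
[ 0.6091 -0.1374  0.106 ] dock -0.0292418874869487 -0.056159600517804456
```

Call:
{"name": "move_arm", "arguments": {
  "commands": [0,-0.28,0.4,0,0.8,0,0,0,1,0,0,0,1,0,0,0,1,0,0,0,1,0,0,0,0.7,0,0,0,0.3,0,0,0,0,0,0,0]
}}

```text
time: 17.05
eef_pos: [0.5407, -0.2232, -0.0182]
tcp_rot: [-0.524, -0.475, 0.524, -0.475]
contact_force: [1.0, 0.7, -0.3]
opening: 1.0
```

Call:
{"name": "move_arm", "arguments": {
  "commands": [0,0,-0.3,0,0,0,-0.2,0,0,0,-0.15,0,0,0,-0.15,0,0,0,-0.15,0,0,0,-0.15,0]
}}

```text
time: 17.8
eef_pos: [0.5441, -0.1972, -0.0171]
tcp_rot: [-0.524, -0.474, 0.524, -0.476]
contact_force: [-0.7, -5.3, 0.8]
opening: 0.997
```

Call:
{"name": "move_arm", "arguments": {
  "commands": [0,0,-0.16,0,0,0,-0.16,0,0,0,-0.16,0,0,0,-0.16,0,0,0,-0.16,0,0,0,-0.16,0]
}}

```text
time: 18.55
eef_pos: [0.5465, -0.1733, -0.0171]
tcp_rot: [-0.524, -0.474, 0.524, -0.476]
contact_force: [-0.5, -5.1, 1.2]
opening: 0.998
```

```bash
python3 m2.py t11|tail -1;  python3 - <<'E'
from h import *
im=ctrl.read_camera("side")[:,:,::-1];cv2.imwrite("pics/s11.png",cv2.resize(im[80:310,200:420],None,fx=3.2,fy=2.6,interpolation=cv2.INTER_CUBIC))
E
```

```text
tcp [ 0.5464 -0.1727 -0.0172] tcp dock -0.07028081466888841 0.002897930874658252 F [ 1.0623 -3.8034  0.9503] 18.6
```

View pics/t11.png

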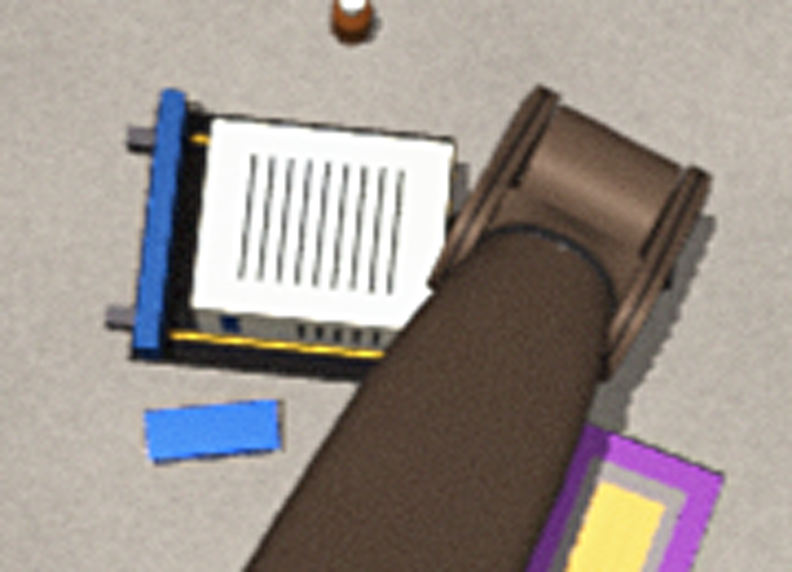

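View pics/s11.png

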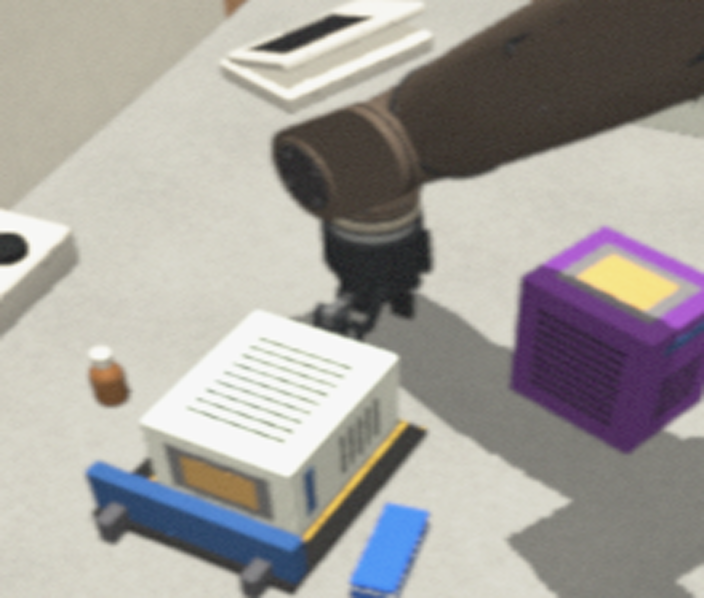

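Both views show the unit square, flat and about 24 mm from the fence. I'll continue.

Call:
{"name": "move_arm", "arguments": {
  "commands": [0,0,-0.14,0,0,0,-0.14,0,0,0,-0.14,0,0,0,-0.14,0,0,0,-0.12,0,0,0,-0.06,0]
}}

```text
time: 19.4
eef_pos: [0.5482, -0.1547, -0.0172]
tcp_rot: [-0.524, -0.474, 0.524, -0.476]
contact_force: [-0.8, -5.3, 1.3]
opening: 1.001
```

Call:
{"name": "move_arm", "arguments": {
  "commands": [0,0,-0.06,0,0,0,-0.06,0]
}}

```text
time: 19.65
eef_pos: [0.5485, -0.1519, -0.0172]
tcp_rot: [-0.524, -0.474, 0.524, -0.476]
contact_force: [0.2, -5.9, 2.2]
opening: 1.001
```

Call:
{"name": "move_arm", "arguments": {
  "commands": [0,0,-0.06,0,0,0,-0.06,0]
}}

```text
time: 19.9
eef_pos: [0.549, -0.1512, -0.0168]
tcp_rot: [-0.522, -0.474, 0.524, -0.478]
contact_force: [-2.2, -15.9, 1.4]
opening: 0.996
```

Call:
{"name": "move_arm", "arguments": {
  "commands": [0,0,0.03,0,0,0,0,0]
}}

```text
time: 20.15
eef_pos: [0.5489, -0.1511, -0.0169]
tcp_rot: [-0.523, -0.474, 0.524, -0.477]
contact_force: [-1.0, -11.1, 1.0]
opening: 1.0
```

Call:
{"name": "move_arm", "arguments": {
  "commands": [0,0,0,0,0,0,0,0,0,0,0,0,0,0,0,0]
}}

```text
time: 20.65
eef_pos: [0.5489, -0.1511, -0.017]
tcp_rot: [-0.523, -0.474, 0.524, -0.477]
contact_force: [-0.4, -10.7, 0.9]
opening: 1.0
```

Call:
{"name": "move_arm", "arguments": {
  "commands": [0,0,0,0,0,0,0,0,0,0,0,0,0,0,0,0]
}}

```text
time: 21.15
eef_pos: [0.5489, -0.1511, -0.017]
tcp_rot: [-0.523, -0.474, 0.524, -0.477]
contact_force: [-1.1, -10.1, -0.1]
opening: 1.004
```

```bash
python3 m2.py t12|tail -1
```

```text
tcp [ 0.5489 -0.1511 -0.017 ] tcp dock -0.048567904595185035 0.0024961967298313226 F [-1.2028 -9.3506  0.5943] 21.2
```

View pics/t12.png

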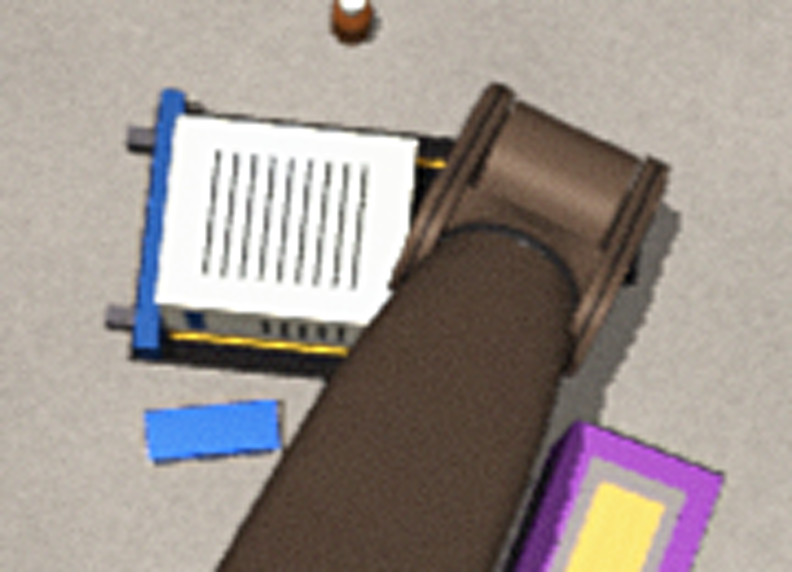

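The unit is against the fence. The measured push has drifted to about 10 N, so I'll bring it up to about 12 N and hold for a second.

Call:
{"name": "move_arm", "arguments": {
  "commands": [0,0,-0.02,0,0,0,0,0,0,0,0,0,0,0,0,0]
}}

```text
time: 21.7
eef_pos: [0.5489, -0.1511, -0.0169]
tcp_rot: [-0.523, -0.474, 0.524, -0.477]
contact_force: [-1.6, -11.2, 0.9]
opening: 1.001
```

Call:
{"name": "move_arm", "arguments": {
  "commands": [0,0,0,0,0,0,0,0,0,0,0,0,0,0,0,0,0,0,0,0,0,0,0,0]
}}

```text
time: 22.45
eef_pos: [0.5489, -0.1512, -0.0169]
tcp_rot: [-0.523, -0.474, 0.524, -0.477]
contact_force: [-1.3, -11.9, 1.6]
opening: 0.996
```

Held at about 12 N. Now I'll release gently, back off, rise and look.

Call:
{"name": "move_arm", "arguments": {
  "commands": [0,0,0.03,0,0,0,0.05,0,0,0,0.1,0,0,0,0.3,0,0,0,0.6,0,0,0,0.8,0,0,0,0.8,0,0,0,0.8,0,-1,0,0.8,0,-1,0,0.5,0,-1,0,0,0,-1,0,0,0,-1,0,0,0,-1,0,0,0,-1,0,0,0,0,0,0,0,0,0,0,0]
}}

```text
time: 24.58
eef_pos: [0.5359, -0.2672, 0.1561]
tcp_rot: [-0.524, -0.476, 0.524, -0.474]
contact_force: [-0.0, 0.6, -0.6]
opening: 1.0
```

```bash
python3 m2.py t13|tail -1;  python3 - <<'E'
from h import *
f=ctrl.read_camera("side")[:,:,::-1];cv2.imwrite("pics/s13.png",f)
E
```

```text
tcp [ 0.5357 -0.2668  0.1555] tcp dock -0.1650228172559094 0.0046266862758721225 F [-0.8419 -0.3883  0.2969] 24.625
```

View pics/t13.png

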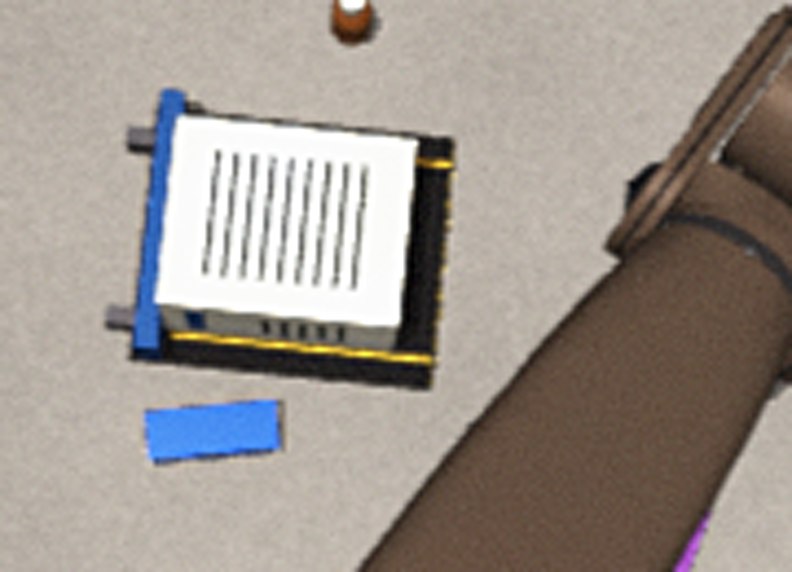

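View pics/s13.png

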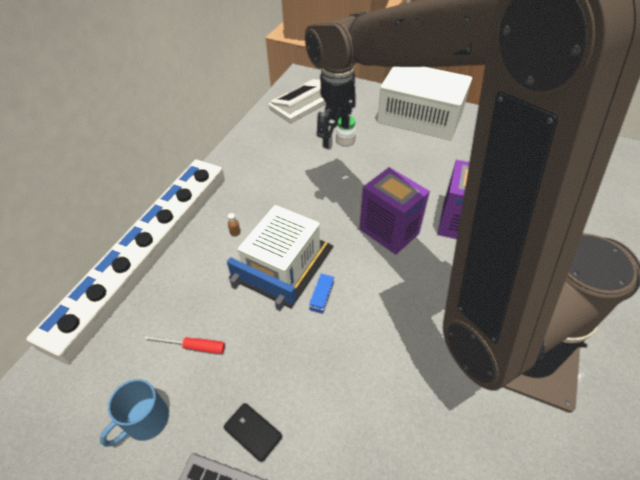

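Run:
```python
from h import *
d=np.array([.0951,.9955,0]);e=np.array([-.9955,.0951,0]);o=np.array([.556,-.103,.106])
for q in [(270.7,166.1),(265.5,208.6),(324.8,171.8),(320.5,213.9)]:
    P=ray("top",q,.106);print("dock",(P-o)@d,(P-o)@e)
print(ctrl.get_state()["contact_force"]); print(ctrl.sign_off())
```

```text
dock 0.17410391001060713 -0.05633612799357983
dock 0.17459148058710466 0.06286360062882589
dock 0.024720805648108808 -0.05671169476234319
dock 0.024505890043204366 0.06121486471564917
[ 0.5139 -0.7505 -0.8083]
the job is handed in; nothing more can be done
None
```

The unit is lying vents up on the plate against the blue fence, and I have handed the job in after about 25 s of the 72 s. No verdict came back, so the results below are my own checks.

**What I did**
- **Slide:** I pushed the unit against the step with about 4–5 N. At the step the push rose to about 14 N. It stood flush and square, with the strip at 5.2° against 5.4° for the dock.
- **Tip:** I pushed near the top of the vented face with 2–5 N and followed it up and over until it fell onto the plate.
- **Press:** I pushed it along the plate to the fence and held it at 10–12 N for over two seconds, the last second at about 12 N. Then I backed off and rose clear. The highest force I read was about 16 N.

**Last checks**
- **Position:** The head edge measures about 174.3 mm from the step at both corners. That is about 0.2 mm short of the 174.5 mm limit, but within the roughly 2 mm camera error. The picture shows no visible gap, and the force rose sharply at contact.
- **Alignment:** It is square to the fence within about 0.005 rad and about 3 mm off the middle line.
- **Contact and bystanders:** The force reads about zero and nothing touches the robot. The bystanders in the last pictures look unmoved; I did not measure them.

**Things that disagreed**
- **Fingertip position:** The open fingertips sit about 35 mm behind the reported TCP, not 14 mm ahead of it. Two camera views showed this, and the tool went 32 mm below the table level on the reported pose without touching. I used the measured value throughout.
- **After releasing at the step:** The unit's top settled back about 2.6 mm, so it was leaning about 0.02 rad while pressed. That is within the limit.
- **After tipping:** The unit lay about 20 mm farther back than expected, which the push to the fence corrected.

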